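# Change over the toolmaker's vice: finished block out, matched parallels and new blank in

### The job

Change over the toolmaker's vice for the next job: take the finished drilled block out of it and set it down flat, holes up, in the small red open box. Then stand the two steel parallels of equal height squarely across the middle of the vice bed, one towards each jaw, lay the aluminium blank flat and centred on both of them with its long way running from jaw to jaw, and slide the moving jaw up until the blank is held square against the fixed jaw. Leave the two odd parallels, the low one and the tall one, where they are.

Things in the scene. Friction and masses are not known exactly. Their poses are not given: they have to be found in the camera images.
- block_mid (a point): finished part: bare aluminium block 38 x 38 mm, 30 mm high, a 12 mm hole in the middle and four small holes at the corners. At the start it lies loose on the vice bed between the open jaws. The point is its centre, half-way up; x and y are square to its sides, z up. 0.1 kg.
- box: small red plastic open box, long 96 mm (local y), wide 62 mm (local x), walls 22 mm high and 3 mm thick, floor 2 mm thick (inside 56 x 92 mm). It is held to the bench. Origin at the centre of its underside.
- par_a_mid (a point): steel parallel (a ground bar with three dark cross-holes), one of the matched pair: 56 mm long, 14 mm thick, 20 mm high, 0.12 kg. It stands on its long edge on the bench. The point is its centre, half-way up; local y runs along its 56 mm length, local x across its 14 mm thickness, z up. Same as the other of the pair; they may change places.
- par_b_mid (a point): steel parallel (a ground bar with three dark cross-holes), the other of the matched pair: 56 mm long, 14 mm thick, 20 mm high, 0.12 kg. It stands on its long edge on the bench. The point is its centre, half-way up; local y runs along its 56 mm length, local x across its 14 mm thickness, z up. 
- par_low_mid (a point): steel parallel (a ground bar with three dark cross-holes), an odd one: 56 mm long, 14 mm thick, but only 10 mm high. It stands on its long edge on the bench. The point is its centre, half-way up; local y runs along its 56 mm length, local x across its 14 mm thickness, z up. Not needed.
- par_high_mid (a point): steel parallel (a ground bar with three dark cross-holes), an odd one: 56 mm long, 14 mm thick, but 32 mm high. It stands on its long edge on the bench. The point is its centre, half-way up; local y runs along its 56 mm length, local x across its 14 mm thickness, z up. Not needed.
- blank_mid (a point): the new workpiece: plain aluminium plate 85 mm long (local y), 58 mm wide (local x), 8 mm thick, lying flat on the bench. The point is its centre, half its thickness up. 0.11 kg.
- vice: low steel toolmaker's vice clamped to the bench, 64 mm wide. Origin on the bench, middle of the width; local x points from the moving to the fixed jaw, z up. Flat bed (14 mm slot along its middle), top at z = 32 mm, from x = -128 to +87 mm. Fixed jaw: face at x = +52 mm, back at +87, top at z = 58 mm. Beside it two toe clamps, 26 mm high, out to y = +-62 mm. Parallels stand on the bed along local y.
- jaw_back (a point): moving jaw of the vice: steel block on the bed, 38 mm thick, 64 mm wide, top at z = 58 mm. The point is the centre of its back, the face turned away from the fixed jaw, 45 mm above the bench; axes as the vice's. It can be pushed there, or gripped by its sides.
- vice_jaw (a joint): travel of the moving jaw towards the fixed jaw, in m, 0 at the start of its 60 mm travel. Opening between the jaw faces = 108 mm - travel. It starts nearly open, at 0 to 8 mm, slides stiffly (about 4 N) and stays where it is left; 23 mm when the 85 mm blank is held.
Mind the look-alikes: they are no part of the job. What is shaped like the part that bears par_a_mid but blue or pink is not meant.

How it is judged:
By the outcome, as a careful person would: the job done as asked, in the order asked, and still so for the second after the job is handed in, with the robot touching nothing.
It also fails if it takes over 115 s, if anything falls off the work surface, if the arm or the gripper's body presses on something with over 40 N, if the wrist force passes 120 N, or if a joint passes its speed limit or range.

### The arm

A 6-joint arm with a two-finger parallel gripper is mounted at the origin on the work surface; the furniture and walls round the work are solid. World frame = base frame: x ahead of the robot, y to its left, z up, the work surface at z = 0. Lengths are in m, angles in rad, forces in N, time in s.
With the tool pointing down it reaches from about 0.35 to 0.775 m from the base axis. Payload 7.3 kg.
Tool frame: the origin (TCP) lies at the very end of the fingers, on their centre line; the grasp point (between the pads) lies 19 mm behind it; z points along the fingers, y is the line along which they close (so a half turn about z gives the same grasp; the last joint's range is limited). The gripper opens to 92 mm and grips with 3 to 60 N. Pads are 19 mm wide; open, the fingers measure 130 mm over their backs; the gripper's body (75 mm by 190 mm) begins 47 mm behind the grasp point.
Start: joints at [-1.459, 0.342, 1.524, -0, 1.275, -0.146], TCP at [0.134, -0.508, 0.227] pointing down, gripper open.
Joint ranges: [-2.53, 2.53], [-0.77, 2.02], [0.04, 2.7], [-1, 4.14], [0.28, 2.66], [-3.11, 3.11]. Speed limits (rad/s): [2.57, 2.57, 3.14, 3.14, 3.14, 3.14].

### API

Orientations are given as [roll, pitch, yaw] about the fixed x, y, z axes, in that order (R = Rz(yaw) Ry(pitch) Rx(roll)).
In Python, from cell import observe, read_camera, get_calibration, hand_in, search_frame gives the robot as it stands.
- The arm moves only by the tool step_arm, never from a script. Its argument "commands" is a list of rows, each an object with "translation": the shift along the tool's x, y, z in mm, a list of three; "roll": the turn about the tool's z in rad. In form: [{"translation": [x, y, z], "roll": roll}, ...]. A call has 1 to 20 rows; each row shifts and turns the commanded pose from where the row before left it, along the tool's axes as they then stand; what a row does not reach is not made up. A row lasts 1/12 s, in which the tool goes at most 41.7 mm and 7.16 degrees, less where a joint would pass 70% of its speed; a pose out of reach is approached as far as the arm can. A call is refused whole if a number of a shift passes 41.7 or a number of a turn 0.125, either way. A call with a gripper value outside its range is refused whole. "fingers" is the opening, from 0 (shut) to 1 (fully open), set as the call begins (left out, the last holds). The fingers move at their own pace and stop on an object; "grip_force" is the grip in N (left out, the last holds). Time passes only in rows, so rows that do not move let the fingers close. It gives the time, the measured TCP pose, the force, the opening and the grip force at its end, in the units of the state.
- observe(): the state, without advancing time (a new reading comes with each control period).
- read_camera(name): name is "scene" or "top" or "wrist"; returns the picture (400x640x3 uint8, red, green, blue); there is no depth.
- get_calibration(name): a dict with "camera_matrix" (3x3 intrinsics, pixels), "world_from_camera" (4x4, takes a point from camera to world coordinates). Camera axes: x right, y up, looking along -z (the intrinsics and any distortion apply to the point x, -y, -z); pixel columns grow to the right and rows downward; lengths in m; the calibration is good to about 2 mm. A picture is of the moment at which its call begins: read the wrist's pose just before it. get_calibration takes no time and is no camera call; for the wrist camera it gives the pose at the moment of the call.
- hand_in(): hands the job in; it is judged then, once.
Trained networks look in the newest picture that a camera, given by its name, has taken for a name from the list of things; names that differ only in an ending like _2 or _b are one class to them, and where a whole thing is asked for, a point or a joint stands for the part that bears it (a point fixed in the world has none). Each returns a list of dicts, best first, with "confidence" (0 to 1); they miss things now and then, are a little off and sometimes report something else, mostly with a low value. They report only what shows in the picture. A call takes as long as a camera call. They do not tell look-alikes from the thing itself.
- search_frame(camera, name): "at" ([x, y, z] in m, in world coordinates, good to about 4 mm: the middle of the surface that is visible of it).
The state is a dict: "time": time; "qpos": joint angles; "qvel": joint speeds; "joint_efforts": joint torques, N m; "tool_pos": TCP position; "tool_rot": TCP orientation; "contact_force": force on the tool from outside, world axes, zero at the start; "torque": the same for the moment, N m; "opening": finger opening in m; "grip_force": force on a finger pad.
Only numpy, scipy, OpenCV 4.12 (cv2) and the standard library are available. Lean on these libraries where they do the work, as an engineer would, in place of code of your own. Each camera call takes 0.05 s, during which the arm holds its last target. There are 200 camera calls.

## Working session

There is one attempt and no reset: what is moved stays moved. The work goes in short steps, Python scripts to look and compute and a tool call to move; the robot and the scene stay as the last step left them, time stands still between calls to the robot, and variables do not carry over. Pictures are saved under pics/ and viewed, at most 14 in all, crops included, and the job is handed in when it is done.

Besides the shell and the picture viewer there is one more tool, called after ">>>" as a command line: name --argument value ..., lists and objects as JSON in quotes. step_arm: Moves the arm, as the interface text tells. Its arguments: {"type":"object","properties":{"commands":{"type":"array"},"fingers":{"type":"number"},"grip_force":{"type":"number"}},"required":["commands"]}

```bash
mkdir -p pics; ls
cat > h.py <<'E'
import numpy as np, cv2
from cell import *
def snap(c,n):
    im=read_camera(c); cv2.imwrite(f'pics/{n}.png',im[:,:,::-1]); return im
def proj(c,P):
    k=get_calibration(c);K=np.array(k['camera_matrix']);T=np.linalg.inv(np.array(k['world_from_camera']))
    P=np.atleast_2d(P);p=P@T[:3,:3].T+T[:3,3]; p=p*[1,-1,-1]; q=p@K.T; return q[:,:2]/q[:,2:]
def unproj(c,uv,z,k=None):
    k=k or get_calibration(c);K=np.array(k['camera_matrix']);T=np.array(k['world_from_camera'])
    uv=np.atleast_2d(uv);d=np.c_[uv,np.ones(len(uv))]@np.linalg.inv(K).T*[1,-1,-1]; d=d@T[:3,:3].T
    o=T[:3,3]; return o+d*((z-o[2])/d[:,2])[:,None]
E
python3 - <<'E'
from h import *
snap('top','top1');snap('scene','scene1')
print(get_calibration('top').keys())
for n in ['block_mid','box','par_a_mid','par_low_mid','par_high_mid','blank_mid','vice','jaw_back']:
    print(n,[(np.round(d['at'],3).tolist(),round(d['confidence'],2),np.round(proj('top',d['at'])[0]).tolist()) for d in search_frame('top',n)])
s=observe();print(s)
E
```

```text
pics
dict_keys(['camera_matrix', 'world_from_camera'])
block_mid [([0.558, -0.001, 0.06], 0.55, [312.0, 192.0])]
box [([0.457, -0.139, 0.004], 0.68, [373.0, 238.0])]
par_a_mid [([0.469, 0.14, 0.019], 0.68, [253.0, 235.0]), ([0.532, -0.232, 0.025], 0.6, [412.0, 203.0]), ([0.59, -0.154, 0.018], 0.56, [377.0, 180.0])]
par_low_mid [([0.602, 0.236, 0.012], 0.67, [213.0, 181.0])]
par_high_mid [([0.453, -0.254, 0.031], 0.45, [425.0, 237.0])]
blank_mid [([0.49, 0.245, 0.004], 0.84, [210.0, 227.0]), ([0.55, -0.006, 0.031], 0.61, [315.0, 198.0])]
vice [([0.549, -0.004, 0.033], 0.61, [314.0, 198.0])]
jaw_back [([0.492, -0.012, 0.057], 0.93, [318.0, 221.0])]
{'time': 0.5, 'qpos': array([-1.45902652e+00,  3.42033370e-01,  1.52410059e+00,  4.51837389e-05,
        1.27540140e+00, -1.46005099e-01]), 'qvel': array([-4.99412312e-04,  3.46007949e-04, -8.01846018e-04,  2.60212726e-04,
       -1.68636919e-03, -8.98067219e-06]), 'joint_efforts': array([-1.71365631e-03, -4.30817127e+01, -2.44310850e+01,  7.17105134e-02,
        4.89081955e-02, -9.04707861e-06]), 'tool_pos': array([ 0.13387271, -0.50766571,  0.22672297]), 'tool_rot': array([ 3.14152968e+00, -3.44315154e-05,  2.57761754e-01]), 'contact_force': array([-0.12536985,  0.30739851, -0.62657608]), 'torque': array([-0.01049011,  0.01496898, -0.00382794]), 'grip_force': 0.0, 'opening': 0.09198753670986808}
```

View pics/top1.png

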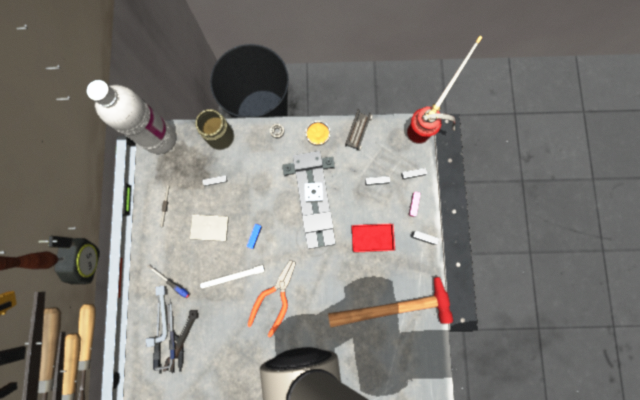

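View pics/scene1.png

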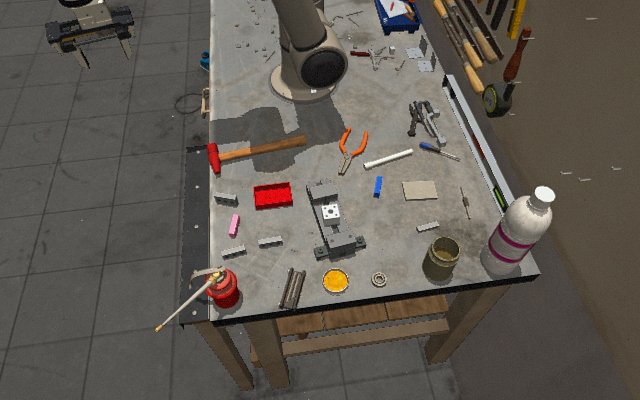

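The top view shows the vice at px (315,200) and the red box at (373,238). Grey bars are at (377,181), (414,174), (424,238) and (214,181). The blue and pink bars are look-alikes, and the blank is at (209,228).

```bash
cat >> h.py <<'E'
def plan(x,y,z=None,yaw=None):
    "tool-frame mm shift at the current yaw, or after turning to yaw (mod pi); roll total"
    s=observe();p=s['tool_pos'];w=s['tool_rot'][2]
    r=0
    if yaw is not None:
        d=(yaw-w+np.pi/2)%np.pi-np.pi/2; r=-d; w2=w+d
    else: w2=w
    def loc(w):
        dx,dy=x-p[0],y-p[1];c,sn=np.cos(w),np.sin(w)
        return np.round([1e3*(c*dx+sn*dy),1e3*(sn*dx-c*dy),1e3*(p[2]-(z if z is not None else p[2]))],1).tolist()
    print('before turn',loc(w),'roll',round(r,3),'after turn',loc(w2),'q6',s['qpos'][5].round(2),'t',round(s['time'],2))
E
python3 - <<'E'
from h import *
k=get_calibration('wrist');print(k);print(get_calibration('top')['camera_matrix'])
plan(0.54,-0.19,0.28,0)
E
```

```text
{'camera_matrix': array([[280.0789642 ,   0.        , 319.52151197],
       [  0.        , 280.0789642 , 197.2920478 ],
       [  0.        ,   0.        ,   1.        ]]), 'world_from_camera': array([[ 0.25374468,  0.93314301,  0.25467188,  0.20269967],
       [-0.96726946,  0.24529588,  0.06495946, -0.48915889],
       [-0.0018535 , -0.26281945,  0.96484325,  0.38523658],
       [ 0.        ,  0.        ,  0.        ,  1.        ]])}
[[383.62633914   0.         318.3399461 ]
 [  0.         383.62633914 203.28511872]
 [  0.           0.           1.        ]]
before turn [473.7, -203.6, -53.3] roll 0.258 after turn [406.1, -317.7, -53.3] q6 -0.15 t 0.5
```

>>> step_arm --commands '[{"translation": [36,-16,0]},{"translation": [36,-16,0]},{"translation": [36,-16,0]},{"translation": [36,-16,0]},{"translation": [36,-16,5]},{"translation": [36,-16,10]},{"translation": [36,-16,10]},{"translation": [36,-16,10]},{"translation": [36,-16,10]},{"translation": [36,-16,10]},{"translation": [36,-16,10]},{"translation": [36,-16,10]},{"translation": [0,0,0],"roll": 0.086},{"translation": [0,0,0],"roll": 0.086},{"translation": [0,0,0],"roll": 0.086},{"translation": [0,0,0]},{"translation": [0,0,0]}]'

```text
invalid input
```

Run:
```python
from h import *
snap('wrist','w1')
np.save('k1.npy',get_calibration('wrist'),allow_pickle=True)
for n in ['block_mid','box','par_a_mid','par_low_mid','par_high_mid','vice','jaw_back']:
    print(n,[(np.round(d['at'],3).tolist(),round(d['confidence'],2),np.round(proj('wrist',d['at'])[0]).tolist()) for d in search_frame('wrist',n)])
```

```text
block_mid []
box []
par_a_mid []
par_low_mid []
par_high_mid []
vice []
jaw_back []
```

View pics/w1.png

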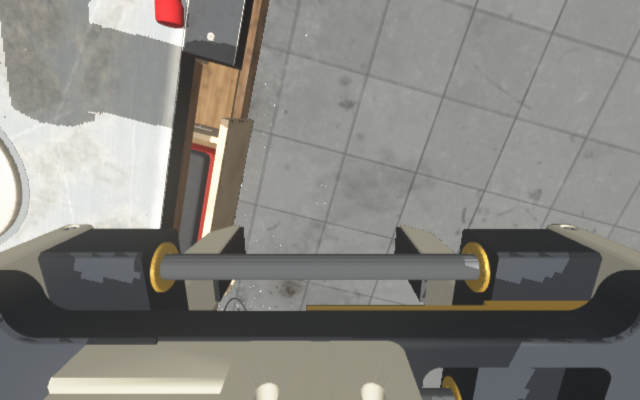

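The picture still shows the start pose: the move was refused, probably because rows lack "roll". The gripper hides rows below about 230.

>>> step_arm --commands '[{"translation": [34,-16,0],"roll": 0},{"translation": [34,-16,0],"roll": 0},{"translation": [34,-16,0],"roll": 0},{"translation": [34,-16,0],"roll": 0},{"translation": [34,-16,5],"roll": 0},{"translation": [34,-16,5],"roll": 0},{"translation": [34,-16,10],"roll": 0},{"translation": [34,-16,10],"roll": 0},{"translation": [34,-16,10],"roll": 0},{"translation": [34,-16,10],"roll": 0},{"translation": [34,-16,10],"roll": 0},{"translation": [0,0,0],"roll": 0.086},{"translation": [0,0,0],"roll": 0.086},{"translation": [0,0,0],"roll": 0.086},{"translation": [0,0,0],"roll": 0},{"translation": [0,0,0],"roll": 0}]'

```text
time: 2.23
tool_pos: [0.4507, -0.2421, 0.1667]
tool_rot: [3.141, 0.0, 0.002]
contact_force: [0.3, 0.4, -0.5]
opening: 0.0917
grip_force: 0.0
```

Run:
```python
from h import *
snap('wrist','w2')
for n in ['block_mid','box','par_a_mid','par_low_mid','par_high_mid','vice','jaw_back']:
    print(n,[(np.round(d['at'],3).tolist(),round(d['confidence'],2),np.round(proj('wrist',d['at'])[0]).tolist()) for d in search_frame('wrist',n)])
s=observe();print(s['time'],s['tool_pos'],s['tool_rot'])
np.save('k2.npy',get_calibration('wrist'),allow_pickle=True)
```

```text
block_mid [([0.559, -0.013, 0.061], 0.77, [59.0, 77.0])]
box [([0.457, -0.133, 0.004], 0.82, [227.0, 178.0])]
par_a_mid [([0.527, -0.238, 0.018], 0.86, [316.0, 115.0]), ([0.592, -0.156, 0.018], 0.57, [233.0, 47.0])]
par_low_mid []
par_high_mid [([0.458, -0.255, 0.031], 0.66, [332.0, 182.0]), ([0.56, -0.013, 0.061], 0.22, [59.0, 76.0])]
vice [([0.532, -0.021, 0.031], 0.69, [100.0, 111.0])]
jaw_back [([0.492, -0.017, 0.055], 0.57, [86.0, 153.0])]
2.6333 [ 0.45056069 -0.24224757  0.16676305] [ 3.14148310e+00 -5.23673701e-05 -3.32295806e-05]
```

View pics/w2.png

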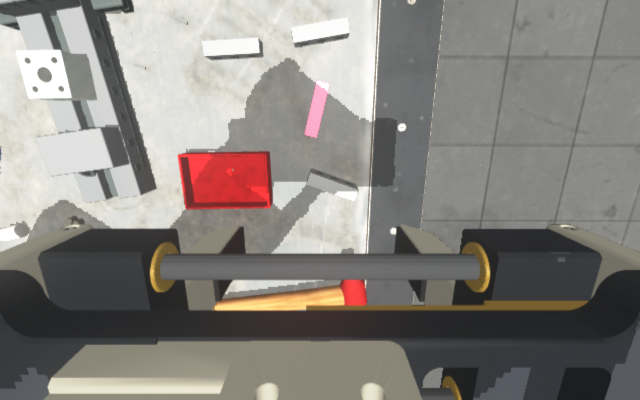

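Block at (44,75), vice on the left, box at (226,180), a pair of bars at (231,48) and (320,31), the tall bar at (332,186). Moving to look at the vice closely.

>>> step_arm --commands '[{"translation": [4,-40,4],"roll": 0},{"translation": [4,-40,4],"roll": 0},{"translation": [4,-40,4],"roll": 0},{"translation": [4,-40,4],"roll": 0},{"translation": [4,-40,4],"roll": 0},{"translation": [0,-40,0],"roll": 0},{"translation": [0,0,0],"roll": 0},{"translation": [0,0,0],"roll": 0}]'

```text
time: 3.3
tool_pos: [0.4706, -0.0003, 0.1468]
tool_rot: [3.141, -0.0, 0.005]
contact_force: [-0.8, 0.4, 0.7]
opening: 0.0916
grip_force: 0.0
```

Run:
```python
from h import *
im=snap('wrist','w3')
np.save('k3.npy',get_calibration('wrist'),allow_pickle=True)
for n in ['block_mid','vice','jaw_back','blank_mid','par_low_mid']:
    print(n,[(np.round(d['at'],3).tolist(),round(d['confidence'],2),np.round(proj('wrist',d['at'])[0]).tolist()) for d in search_frame('wrist',n)])
s=observe();print(s['time'],s['tool_pos'],s['tool_rot'])
cv2.imwrite('pics/w3c.png',cv2.resize(im[0:235,190:490,::-1],None,fx=2.5,fy=2.5,interpolation=cv2.INTER_CUBIC))
```

```text
block_mid [([0.559, -0.003, 0.06], 0.91, [321.0, 100.0])]
vice [([0.568, 0.002, 0.033], 0.81, [315.0, 91.0])]
jaw_back [([0.494, -0.012, 0.056], 0.69, [329.0, 176.0])]
blank_mid [([0.488, 0.242, 0.009], 0.88, [92.0, 173.0])]
par_low_mid [([0.6, 0.234, 0.006], 0.61, [78.0, 60.0]), ([0.608, -0.238, 0.023], 0.16, [579.0, 44.0])]
3.6 [ 0.47081758 -0.00349036  0.14673933] [ 3.14136777e+00 -1.79609004e-04 -2.49472753e-03]
```

View pics/w3c.png

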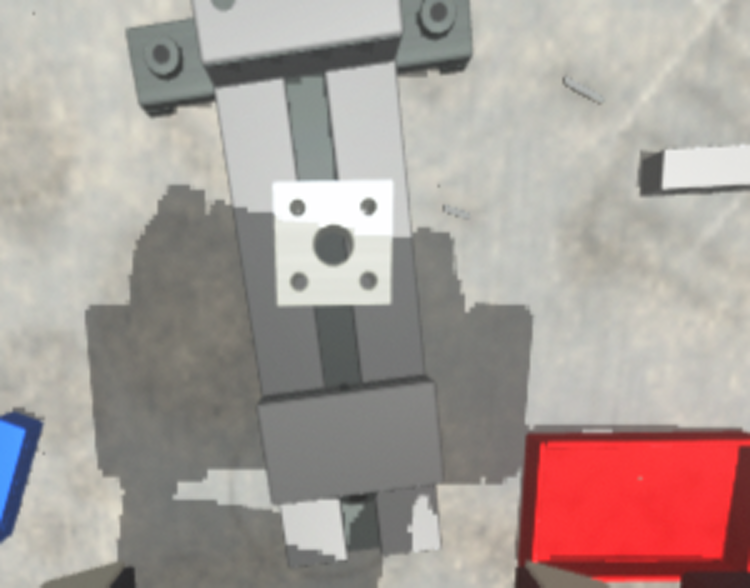

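Run:
```python
from h import *
k=np.load('k3.npy',allow_pickle=True).item()
U=lambda L,z:unproj('wrist',np.array(L)/2.5+[190,0],z,k)
def ang(a,b): d=b-a; return np.degrees(np.arctan2(d[1],d[0])).round(2),(np.hypot(*d[:2])*1e3).round(1)
B=U([(272,182),(391,180),(391,304),(276,306)],.062); print(B.round(4),B.mean(0)); print('block edges',[ang(B[i],B[(i+1)%4]) for i in range(4)])
L=U([(218,92),(260,395)],.032);R=U([(398,64),(425,378)],.032);print('bed',L,R,ang(L[1],L[0]),ang(R[1],R[0]))
J=U([(260,403),(435,378),(441,484),(273,502)],.058);print('jaw',J,[ang(J[i],J[(i+1)%4]) for i in range(4)])
F=U([(207,62),(400,35)],.058);print('fixed',F,ang(*F))
X=U([(527,432),(750,430)],.022);print('box edge',X)
b=unproj('wrist',[(92,173)],.008,k);print(b)
```

```text
[[ 0.5792  0.016   0.062 ]
 [ 0.5799 -0.0223  0.062 ]
 [ 0.5414 -0.0233  0.062 ]
 [ 0.5407  0.0153  0.062 ]] [ 0.56031068 -0.0035602   0.062     ]
block edges [(np.float64(-89.06), np.float64(38.2)), (np.float64(-178.5), np.float64(38.4)), (np.float64(91.02), np.float64(38.6)), (np.float64(0.94), np.float64(38.5))]
bed [[0.61294292 0.0364265  0.032     ]
 [0.50706491 0.0241507  0.032     ]] [[ 0.62168864 -0.02632785  0.032     ]
 [ 0.51371277 -0.03990058  0.032     ]] (np.float64(6.61), np.float64(106.6)) (np.float64(7.16), np.float64(108.8))
jaw [[ 0.50755357  0.02181974  0.058     ]
 [ 0.51639895 -0.03970802  0.058     ]
 [ 0.47804538 -0.04353693  0.058     ]
 [ 0.4711307   0.0178776   0.058     ]] [(np.float64(-81.82), np.float64(62.2)), (np.float64(-174.3), np.float64(38.5)), (np.float64(96.42), np.float64(61.8)), (np.float64(6.18), np.float64(36.6))]
fixed [[ 0.61462006  0.03598709  0.058     ]
 [ 0.62210456 -0.02431307  0.058     ]] (np.float64(-82.92), np.float64(60.8))
box edge [[ 0.4907919  -0.08394487  0.022     ]
 [ 0.49173474 -0.17506936  0.022     ]]
[[0.48763057 0.24415651 0.008     ]]
```

Run:
```python
from h import *
k=np.load('k2.npy',allow_pickle=True).item()
X=unproj('wrist',[(180,154),(271,151),(272,207),(185,210)],.022,k);print('box',X.round(4),X.mean(0))
plan(.5603,-.0036,.044,.016)
```

```text
box [[ 0.4875 -0.0908  0.022 ]
 [ 0.4906 -0.1891  0.022 ]
 [ 0.4276 -0.1873  0.022 ]
 [ 0.4241 -0.0881  0.022 ]] [ 0.45744401 -0.13880514  0.022     ]
before turn [89.5, -0.1, 102.7] roll -0.018 after turn [89.5, 1.5, 102.7] q6 1.4 t 3.6
```

>>> step_arm --commands '[{"translation": [30,0,0],"roll": -0.018},{"translation": [30,1,0],"roll": 0},{"translation": [29.5,0.5,10],"roll": 0},{"translation": [0,0,25],"roll": 0},{"translation": [0,0,25],"roll": 0},{"translation": [0,0,20],"roll": 0},{"translation": [0,0,15],"roll": 0},{"translation": [0,0,7.5],"roll": 0},{"translation": [0,0,0],"roll": 0}]'

```text
time: 4.35
tool_pos: [0.5592, -0.0034, 0.0425]
tool_rot: [-3.141, 0.003, 0.016]
contact_force: [0.3, -1.0, 0.7]
opening: 0.0921
grip_force: 0.0
```

>>> step_arm --commands '[{"translation": [0,0,0],"roll": 0},{"translation": [0,0,0],"roll": 0},{"translation": [0,0,0],"roll": 0},{"translation": [0,0,0],"roll": 0},{"translation": [0,0,0],"roll": 0},{"translation": [0,0,0],"roll": 0},{"translation": [0,0,0],"roll": 0},{"translation": [0,0,0],"roll": 0}]' --fingers 0.3 --grip_force 15

```text
time: 5.02
tool_pos: [0.5603, -0.0025, 0.0443]
tool_rot: [3.141, -0.0, 0.018]
contact_force: [0.9, -0.4, -0.1]
opening: 0.0429
grip_force: 0.0
```

>>> step_arm --commands '[{"translation": [0,0,0],"roll": 0},{"translation": [0,0,0],"roll": 0},{"translation": [0,0,0],"roll": 0},{"translation": [0,0,0],"roll": 0}]' --fingers 0.3 --grip_force 15

```text
time: 5.35
tool_pos: [0.5602, -0.0026, 0.0442]
tool_rot: [3.142, -0.0, 0.018]
contact_force: [-0.6, 0.6, 1.0]
opening: 0.0384
grip_force: 15.0
```

>>> step_arm --commands '[{"translation": [0,0,-20],"roll": 0},{"translation": [0,0,-25],"roll": 0},{"translation": [0,0,-25],"roll": 0},{"translation": [0,0,-20],"roll": 0},{"translation": [-15,0,0],"roll": 0},{"translation": [-35,15,0],"roll": 0},{"translation": [-35,20,0],"roll": 0},{"translation": [-35,20,0],"roll": 0},{"translation": [-35,15,0],"roll": 0},{"translation": [-10,0,0],"roll": 0},{"translation": [0,0,0],"roll": 0},{"translation": [0,0,0],"roll": 0}]'

```text
time: 6.35
tool_pos: [0.3971, -0.0758, 0.1346]
tool_rot: [3.141, -0.002, 0.017]
contact_force: [0.6, -0.7, -1.5]
opening: 0.0375
grip_force: 15.0
```

Run:
```python
from h import *
im=snap('wrist','w4')
np.save('k4.npy',get_calibration('wrist'),allow_pickle=True)
cv2.imwrite('pics/w4c.png',cv2.resize(im[0:240,250:570,::-1],None,fx=2.5,fy=2.5,interpolation=cv2.INTER_CUBIC))
s=observe();print(s['time'],s['tool_pos'],s['tool_rot'],s['opening'],s['grip_force'])
```

```text
6.4 [ 0.39779514 -0.07565732  0.13460304] [ 3.14096244e+00 -1.94607941e-03  1.76088205e-02] 0.037776567563524585 15.000066719949245
```

View pics/w4c.png

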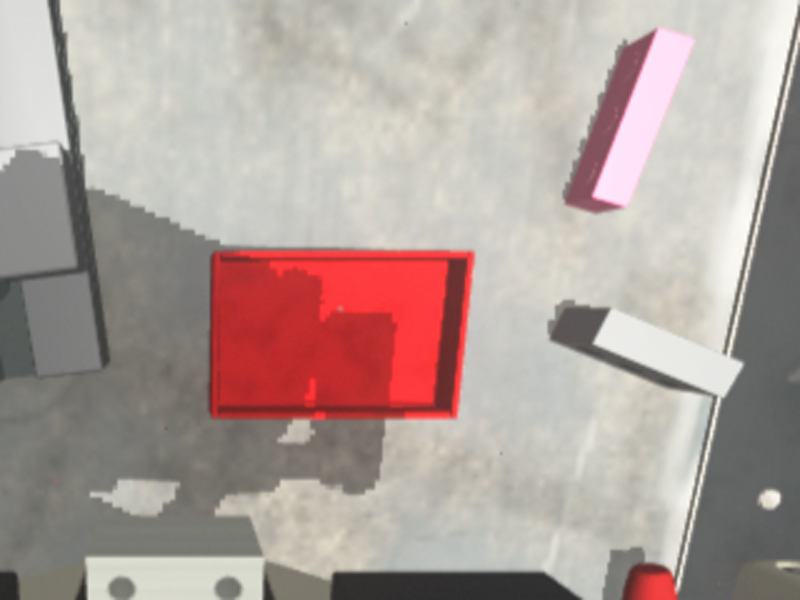

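Block is held (its top shows at (175,580)); the box rim is clear at (212,252)-(457,416).

Run:
```python
from h import *
k=np.load('k4.npy',allow_pickle=True).item()
X=unproj('wrist',np.array([(212,252),(473,252),(457,416),(211,415)])/2.5+[250,0],.022,k);print('box',X.round(4),X.mean(0))
for i in range(4): d=X[(i+1)%4]-X[i];print(np.degrees(np.arctan2(d[1],d[0])),np.hypot(d[0],d[1]))
m=X.mean(0); plan(m[0],m[1],.0155,.02)
```

```text
box [[ 0.4871 -0.0872  0.022 ]
 [ 0.4887 -0.183   0.022 ]
 [ 0.4282 -0.1845  0.022 ]
 [ 0.427  -0.0887  0.022 ]] [ 0.45772257 -0.13586047  0.022     ]
-89.07001424670642 0.09575470765673874
-178.5636106063717 0.06053354241044911
90.7114368490697 0.0958168997654492
1.3809078204784169 0.06016755848266346
before turn [58.9, 61.2, 119.1] roll -0.002 after turn [58.7, 61.4, 119.1] q6 1.18 t 6.4
```

>>> step_arm --commands '[{"translation": [29,30,0],"roll": 0},{"translation": [30,31,0],"roll": 0},{"translation": [0,0,20],"roll": 0},{"translation": [0,0,30],"roll": 0},{"translation": [0,0,25],"roll": 0},{"translation": [0,0,20],"roll": 0},{"translation": [0,0,15],"roll": 0},{"translation": [0,0,7],"roll": 0},{"translation": [0,0,0],"roll": 0},{"translation": [0,0,0],"roll": 0},{"translation": [0,0,2],"roll": 0},{"translation": [0,0,0],"roll": 0},{"translation": [0,0,0],"roll": 0}]'

```text
time: 7.48
tool_pos: [0.456, -0.1345, 0.0159]
tool_rot: [3.141, -0.001, 0.018]
contact_force: [-0.2, 0.3, -0.9]
opening: 0.0379
grip_force: 15.0
```

>>> step_arm --commands '[{"translation": [0,0,0],"roll": 0},{"translation": [0,0,0],"roll": 0},{"translation": [0,0,0],"roll": 0}]' --fingers 0.5

```text
time: 7.73
tool_pos: [0.4557, -0.1345, 0.0156]
tool_rot: [3.141, -0.001, 0.018]
contact_force: [-0.2, -0.1, 1.0]
opening: 0.0456
grip_force: 0.0
```

>>> step_arm --commands '[{"translation": [0,0,-25],"roll": 0},{"translation": [0,0,-35],"roll": 0},{"translation": [0,0,-35],"roll": 0},{"translation": [20,20,0],"roll": 0},{"translation": [22,20,0],"roll": 0},{"translation": [22,20,0],"roll": 0},{"translation": [0,0,0],"roll": 0},{"translation": [0,0,0],"roll": 0}]' --fingers 0.9

```text
time: 8.4
tool_pos: [0.5208, -0.1939, 0.1099]
tool_rot: [3.142, 0.0, 0.017]
contact_force: [-0.1, 0.2, -1.0]
opening: 0.0823
grip_force: 0.0
```

Run:
```python
from h import *
im=snap('wrist','w5')
np.save('k5.npy',get_calibration('wrist'),allow_pickle=True)
cv2.imwrite('pics/w5c.png',cv2.resize(im[0:240,160:480,::-1],None,fx=2.5,fy=2.5,interpolation=cv2.INTER_CUBIC))
for n in ['par_a_mid','par_low_mid','par_high_mid']:
    print(n,[(np.round(d['at'],3).tolist(),round(d['confidence'],2),np.round(proj('wrist',d['at'])[0]).tolist()) for d in search_frame('wrist',n)])
s=observe();print(s['time'],s['tool_pos'],s['tool_rot'],s['opening'])
```

```text
par_a_mid [([0.53, -0.239, 0.016], 0.68, [371.0, 190.0]), ([0.593, -0.155, 0.02], 0.64, [278.0, 117.0])]
par_low_mid []
par_high_mid [([0.464, -0.244, 0.011], 0.59, [371.0, 252.0])]
8.6 [ 0.51963272 -0.19237119  0.11007486] [-3.14100509e+00  1.08799009e-03  1.82380746e-02] 0.0822976578747604
```

View pics/w5c.png

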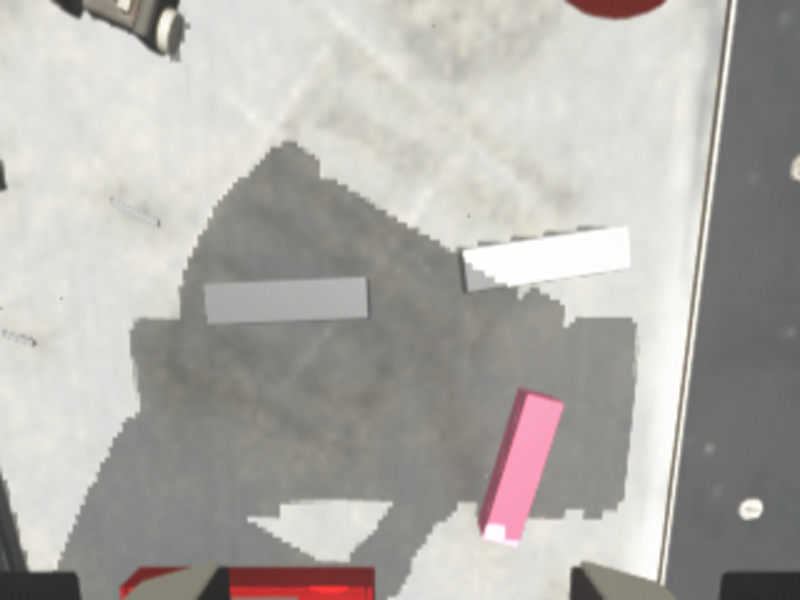

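Run:
```python
from h import *
k=np.load('k5.npy',allow_pickle=True).item()
for P in [[(205,284),(366,278),(368,317),(207,324)],[(462,251),(628,227),(630,267),(468,291)]]:
  for z in (.01,.02,.032):
    X=unproj('wrist',np.array(P)/2.5+[160,0],z,k)
    print(z,X.mean(0).round(4),[(np.degrees(np.arctan2(*(X[j]-X[i])[1::-1])).round(1),np.hypot(*(X[j]-X[i])[:2]).round(4)) for i,j in [(1,0),(2,3),(3,0),(2,1)]])
```

```text
0.01 [ 0.5907 -0.1508  0.01  ] [(np.float64(93.0), np.float64(0.057)), (np.float64(93.3), np.float64(0.0578)), (np.float64(-0.3), np.float64(0.0138)), (np.float64(3.3), np.float64(0.0134))]
0.02 [ 0.5907 -0.1523  0.02  ] [(np.float64(93.0), np.float64(0.0548)), (np.float64(93.3), np.float64(0.0556)), (np.float64(-0.3), np.float64(0.0132)), (np.float64(3.3), np.float64(0.0128))]
0.032 [ 0.5907 -0.1542  0.032 ] [(np.float64(93.0), np.float64(0.0521)), (np.float64(93.3), np.float64(0.0529)), (np.float64(-0.3), np.float64(0.0126)), (np.float64(3.3), np.float64(0.0122))]
0.01 [ 0.6062 -0.2422  0.01  ] [(np.float64(98.7), np.float64(0.0578)), (np.float64(99.1), np.float64(0.0572)), (np.float64(11.2), np.float64(0.0136)), (np.float64(8.9), np.float64(0.0133))]
0.02 [ 0.6056 -0.2403  0.02  ] [(np.float64(98.7), np.float64(0.0555)), (np.float64(99.1), np.float64(0.055)), (np.float64(11.2), np.float64(0.0131)), (np.float64(8.9), np.float64(0.0128))]
0.032 [ 0.605  -0.2379  0.032 ] [(np.float64(98.7), np.float64(0.0528)), (np.float64(99.1), np.float64(0.0523)), (np.float64(11.2), np.float64(0.0125)), (np.float64(8.9), np.float64(0.0122))]
```

Run:
```python
from h import *
plan(.5907,-.152,.006,.055)
```

```text
before turn [71.8, -39.1, 104.1] roll -0.037 after turn [73.2, -36.4, 104.1] q6 1.06 t 8.6
```

>>> step_arm --commands '[{"translation": [0,0,0],"roll": -0.037},{"translation": [24,-12,0],"roll": 0},{"translation": [24,-12,0],"roll": 0},{"translation": [25,-12.4,0],"roll": 0},{"translation": [0,0,10],"roll": 0},{"translation": [0,0,25],"roll": 0},{"translation": [0,0,25],"roll": 0},{"translation": [0,0,20],"roll": 0},{"translation": [0,0,14],"roll": 0},{"translation": [0,0,9],"roll": 0},{"translation": [0,0,0],"roll": 0}]' --fingers 0.75

```text
time: 9.52
tool_pos: [0.5895, -0.1522, 0.0052]
tool_rot: [-3.14, 0.004, 0.055]
contact_force: [-0.6, 1.0, 0.6]
opening: 0.0685
grip_force: 0.0
```

>>> step_arm --commands '[{"translation": [0,0,0],"roll": 0},{"translation": [0,0,0],"roll": 0},{"translation": [0,0,0],"roll": 0},{"translation": [0,0,0],"roll": 0},{"translation": [0,0,0],"roll": 0},{"translation": [0,0,0],"roll": 0}]' --fingers 0.5 --grip_force 20

```text
time: 10.02
tool_pos: [0.5921, -0.1532, 0.0085]
tool_rot: [3.141, -0.002, 0.055]
contact_force: [-1.4, 0.2, 6.6]
opening: 0.0558
grip_force: 20.0
```

Run:
```python
from h import *
s=observe();print(s['tool_pos'],s['tool_rot'],s['opening'],s['grip_force'],s['contact_force'])
plan(.5996,.0035,.12,.122)
```

```text
[ 0.59211654 -0.15318265  0.00847505] [ 3.14058201e+00 -1.93907616e-03  5.48017274e-02] 0.05584813839869169 20.00198632478714 [-1.41050996  0.24843026  6.60152559]
before turn [16.1, -156.0, -111.5] roll -0.067 after turn [26.5, -154.6, -111.5] q6 1.14 t 10.02
```

>>> step_arm --commands '[{"translation": [0,0,-15],"roll": 0},{"translation": [0,0,-30],"roll": 0},{"translation": [0,0,-30],"roll": 0},{"translation": [0,0,-25],"roll": -0.067},{"translation": [6.5,-38,0],"roll": 0},{"translation": [7,-39,0],"roll": 0},{"translation": [7,-39,0],"roll": 0},{"translation": [6,-38.5,0],"roll": 0},{"translation": [0,0,0],"roll": 0},{"translation": [0,0,0],"roll": 0},{"translation": [0,0,0],"roll": 0}]'

```text
time: 10.93
tool_pos: [0.5988, 0.0036, 0.1071]
tool_rot: [3.141, 0.0, 0.123]
contact_force: [0.2, -0.6, -1.4]
opening: 0.0559
grip_force: 20.0
```

Run:
```python
from h import *
s=observe();print(s['tool_pos'],s['tool_rot'],s['opening'],s['grip_force'],s['contact_force'])
plan(.5996,.0035,.041,.122)
```

```text
[0.59883485 0.00357659 0.10708135] [3.14114573e+00 3.57106125e-04 1.22656949e-01] 0.055878778201773255 19.99952584505081 [ 0.19722445 -0.56419612 -1.38427495]
before turn [0.8, 0.2, 66.1] roll 0.001 after turn [0.8, 0.2, 66.1] q6 1.33 t 10.93
```

>>> step_arm --commands '[{"translation": [1,0,15],"roll": 0},{"translation": [0,0,20],"roll": 0},{"translation": [0,0,15],"roll": 0},{"translation": [0,0,8],"roll": 0},{"translation": [0,0,5],"roll": 0},{"translation": [0,0,2],"roll": 0},{"translation": [0,0,0],"roll": 0},{"translation": [0,0,0],"roll": 0}]'

```text
time: 11.6
tool_pos: [0.6005, 0.0034, 0.0429]
tool_rot: [3.141, -0.001, 0.121]
contact_force: [0.1, -0.7, -1.2]
opening: 0.0555
grip_force: 20.0
```

>>> step_arm --commands '[{"translation": [0,0,1],"roll": 0},{"translation": [0,0,1],"roll": 0},{"translation": [0,0,1],"roll": 0},{"translation": [0,0,0],"roll": 0},{"translation": [0,0,0],"roll": 0}]'

```text
time: 12.02
tool_pos: [0.6007, 0.0038, 0.0405]
tool_rot: [3.141, -0.002, 0.122]
contact_force: [-0.7, -0.6, 6.0]
opening: 0.0558
grip_force: 20.0
```

>>> step_arm --commands '[{"translation": [0,0,0],"roll": 0},{"translation": [0,0,0],"roll": 0},{"translation": [0,0,0],"roll": 0},{"translation": [0,0,-15],"roll": 0},{"translation": [0,0,-30],"roll": 0},{"translation": [0,0,-30],"roll": 0},{"translation": [0,0,0],"roll": -0.033},{"translation": [0,0,0],"roll": 0},{"translation": [0,0,0],"roll": 0}]' --fingers 0.75

```text
time: 12.77
tool_pos: [0.5995, 0.0039, 0.1138]
tool_rot: [-3.141, 0.001, 0.154]
contact_force: [-0.5, -0.0, -0.8]
opening: 0.069
grip_force: 0.0
```

Run:
```python
from h import *
s=observe();print(s['tool_pos'],s['tool_rot'],s['opening'],s['grip_force'],s['contact_force'])
plan(.6056,-.2403,.0075,.155)
```

```text
[0.59949149 0.00390736 0.11375708] [-3.14143652e+00  8.64280558e-04  1.54095408e-01] 0.06904602559939646 0.0 [-0.48041933 -0.03942381 -0.80109735]
before turn [-31.4, 242.3, 106.3] roll -0.001 after turn [-31.7, 242.2, 106.3] q6 1.3 t 12.77
```

>>> step_arm --commands '[{"translation": [-5,40,0],"roll": 0},{"translation": [-5,40,0],"roll": 0},{"translation": [-5,40,0],"roll": 0},{"translation": [-5,40,0],"roll": 0},{"translation": [-5.5,41,0],"roll": 0},{"translation": [-6,41,0],"roll": 0},{"translation": [0,0,15],"roll": 0},{"translation": [0,0,25],"roll": 0},{"translation": [0,0,25],"roll": 0},{"translation": [0,0,20],"roll": 0},{"translation": [0,0,13],"roll": 0},{"translation": [0,0,7.5],"roll": 0},{"translation": [0,0,0],"roll": 0},{"translation": [0,0,0],"roll": 0}]'

```text
time: 13.93
tool_pos: [0.6063, -0.2401, 0.0088]
tool_rot: [3.142, 0.0, 0.155]
contact_force: [0.7, -0.1, 0.9]
opening: 0.0689
grip_force: 0.0
```

>>> step_arm --commands '[{"translation": [0,0,0],"roll": 0},{"translation": [0,0,0],"roll": 0},{"translation": [0,0,0],"roll": 0},{"translation": [0,0,0],"roll": 0},{"translation": [0,0,0],"roll": 0},{"translation": [0,0,0],"roll": 0}]' --fingers 0.5 --grip_force 20

```text
time: 14.43
tool_pos: [0.6069, -0.2405, 0.01]
tool_rot: [3.14, -0.002, 0.155]
contact_force: [-0.6, 1.5, 6.2]
opening: 0.0555
grip_force: 20.0
```

>>> step_arm --commands '[{"translation": [0,0,-15],"roll": 0},{"translation": [0,0,-30],"roll": 0},{"translation": [0,0,-30],"roll": 0},{"translation": [0,0,-30],"roll": 0.033},{"translation": [-3,-38,0],"roll": 0},{"translation": [-3,-39,0],"roll": 0},{"translation": [-3,-39,0],"roll": 0},{"translation": [-3,-39,0],"roll": 0},{"translation": [-4,-39,0],"roll": 0},{"translation": [-4,-38,0],"roll": 0},{"translation": [0,0,0],"roll": 0},{"translation": [0,0,0],"roll": 0},{"translation": [0,0,0],"roll": 0}]'

```text
time: 15.52
tool_pos: [0.5583, -0.0124, 0.1138]
tool_rot: [3.141, -0.0, 0.123]
contact_force: [1.2, 0.1, -1.6]
opening: 0.0558
grip_force: 20.0
```

Run:
```python
from h import *
s=observe();print(s['tool_pos'],s['tool_rot'],s['opening'],s['grip_force'],s['contact_force'])
plan(.5529,-.0022,.041,.122)
```

```text
[ 0.55825858 -0.01242075  0.11378497] [ 3.14105085e+00 -2.07925384e-04  1.22630956e-01] 0.05581673744732534 19.999329149723053 [ 1.16829641  0.1111617  -1.59894269]
before turn [-4.1, -10.8, 72.8] roll 0.001 after turn [-4.1, -10.8, 72.8] q6 1.29 t 15.52
```

>>> step_arm --commands '[{"translation": [-4.7,-10.8,10],"roll": 0},{"translation": [0,0,20],"roll": 0},{"translation": [0,0,20],"roll": 0},{"translation": [0,0,12],"roll": 0},{"translation": [0,0,5],"roll": 0},{"translation": [0,0,3],"roll": 0},{"translation": [0,0,1],"roll": 0},{"translation": [0,0,1],"roll": 0},{"translation": [0,0,0],"roll": 0},{"translation": [0,0,0],"roll": 0}]'

```text
time: 16.35
tool_pos: [0.5526, -0.0023, 0.0424]
tool_rot: [3.141, -0.001, 0.122]
contact_force: [-0.7, -0.7, -0.6]
opening: 0.0558
grip_force: 20.0
```

>>> step_arm --commands '[{"translation": [0,0,1],"roll": 0},{"translation": [0,0,0.5],"roll": 0},{"translation": [0,0,0],"roll": 0},{"translation": [0,0,0],"roll": 0}]'

```text
time: 16.68
tool_pos: [0.5532, -0.0023, 0.042]
tool_rot: [3.141, -0.003, 0.122]
contact_force: [-1.6, -1.0, 8.8]
opening: 0.0556
grip_force: 20.0
```

>>> step_arm --commands '[{"translation": [0,0,0],"roll": 0},{"translation": [0,0,0],"roll": 0},{"translation": [0,0,0],"roll": 0},{"translation": [0,0,-15],"roll": 0},{"translation": [0,0,-30],"roll": 0},{"translation": [0,0,-30],"roll": 0},{"translation": [-20,0,0],"roll": 0},{"translation": [-30,0,0],"roll": 0},{"translation": [-20,0,0],"roll": 0},{"translation": [0,0,0],"roll": 0},{"translation": [0,0,0],"roll": 0},{"translation": [0,0,0],"roll": 0}]' --fingers 0.75

```text
time: 17.68
tool_pos: [0.4836, -0.0108, 0.1155]
tool_rot: [3.141, -0.001, 0.122]
contact_force: [-0.4, -1.5, -0.2]
opening: 0.0691
grip_force: 0.0
```

Run:
```python
from h import *
im=snap('wrist','w6')
np.save('k6.npy',get_calibration('wrist'),allow_pickle=True)
cv2.imwrite('pics/w6c.png',cv2.resize(im[0:215,210:430,::-1],None,fx=2.7,fy=2.7,interpolation=cv2.INTER_CUBIC))
s=observe();print(s['time'],s['tool_pos'],s['tool_rot'],s['opening'])
```

```text
17.7333 [ 0.48373399 -0.01073493  0.11534234] [ 3.14118489e+00 -1.18299081e-03  1.21794256e-01] 0.06889036520782629
```

View pics/w6c.png

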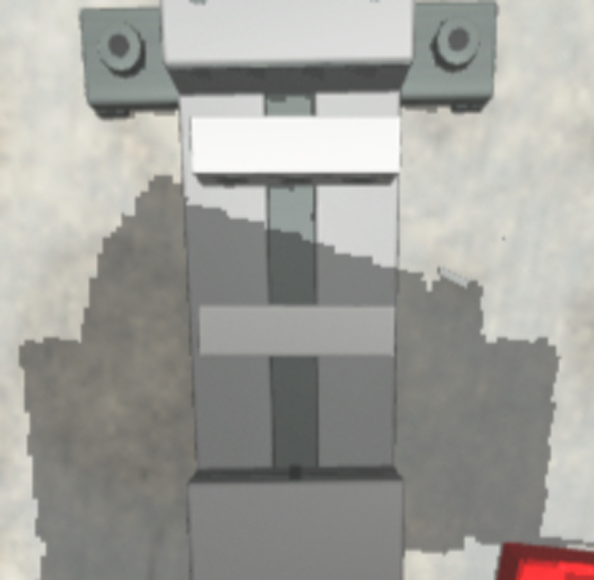

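Both parallels stand square across the bed, at (295,145) and (296,330). Checking the numbers in vice axes.

```bash
python3 - <<'E'
from h import *
k=np.load('k6.npy',allow_pickle=True).item()
def V(L,z):
    X=unproj('wrist',np.array(L)/2.7+[210,0],z,k)-[.5668,-.0005,0]; c,s=np.cos(.1222),np.sin(.1222)
    return (np.c_[c*X[:,0]+s*X[:,1],-s*X[:,0]+c*X[:,1]]*1e3).round(1).tolist()
print('p1',V([(191,118),(400,117),(398,174),(194,175)],.052))
print('p2',V([(200,306),(394,306),(392,355),(200,355)],.052))
print('fix',V([(167,66),(411,65)],.058)); print('mov',V([(190,480),(402,480)],.058))
print('bed',V([(182,120),(195,460),(398,200),(394,460)],.032))
E
python3 - <<'E'
import sys;sys.path.insert(0,'.')
from h import *
plan(.41,.244,.15,0)
E
```

```text
p1 [[40.9, 28.4], [41.0, -27.0], [27.2, -26.9], [27.1, 28.1]]
p2 [[-6.8, 27.6], [-6.9, -26.9], [-20.3, -26.8], [-20.2, 28.1]]
fix [[51.4, 33.2], [51.5, -28.6]]
mov [[-55.4, 31.5], [-55.5, -30.1]]
bed [[45.2, 33.5], [-53.9, 33.4], [23.7, -29.6], [-54.0, -30.9]]
before turn [-42.2, -261.8, -34.7] roll 0.122 after turn [-73.7, -254.7, -34.7] q6 1.27 t 17.73
```

>>> step_arm --commands '[{"translation": [5,-34.8,-3],"roll": 0},{"translation": [5,-34.8,-3],"roll": 0},{"translation": [5,-34.8,-3],"roll": 0},{"translation": [5,-34.8,-3],"roll": 0},{"translation": [5,-34.8,-3],"roll": 0},{"translation": [0,0,0],"roll": -0.121},{"translation": [0,0,0],"roll": -0.121},{"translation": [0,0,0],"roll": -0.121},{"translation": [0,0,0],"roll": -0.121},{"translation": [0,0,0],"roll": -0.121},{"translation": [0,0,0],"roll": -0.121},{"translation": [0,0,0],"roll": -0.121},{"translation": [0,0,0],"roll": -0.121},{"translation": [0,0,0],"roll": -0.121},{"translation": [0,0,0],"roll": -0.121},{"translation": [0,0,0],"roll": -0.121},{"translation": [0,0,0],"roll": -0.118},{"translation": [0,0,0],"roll": 0},{"translation": [0,0,0],"roll": 0}]' --fingers 1

```text
time: 19.32
tool_pos: [0.4869, 0.1654, 0.1299]
tool_rot: [3.142, 0.0, 1.567]
contact_force: [1.0, 0.3, -1.4]
opening: 0.0917
grip_force: 0.0
```

Run:
```python
from h import *
im=snap('wrist','w7')
np.save('k7.npy',get_calibration('wrist'),allow_pickle=True)
cv2.imwrite('pics/w7c.png',cv2.resize(im[0:235,200:480,::-1],None,fx=2.5,fy=2.5,interpolation=cv2.INTER_CUBIC))
for n in ['blank_mid','par_low_mid']:
    print(n,[(np.round(d['at'],3).tolist(),round(d['confidence'],2),np.round(proj('wrist',d['at'])[0]).tolist()) for d in search_frame('wrist',n)])
s=observe();print(s['time'],s['tool_pos'],s['tool_rot'],s['opening'])
```

```text
blank_mid [([0.487, 0.25, 0.011], 0.68, [319.0, 106.0])]
par_low_mid [([0.598, 0.238, 0.012], 0.8, [436.0, 120.0])]
19.4667 [0.48654414 0.16520597 0.13006784] [-3.14159036e+00  1.04620647e-04  1.56830084e+00] 0.09174925729969308
```

View pics/w7c.png

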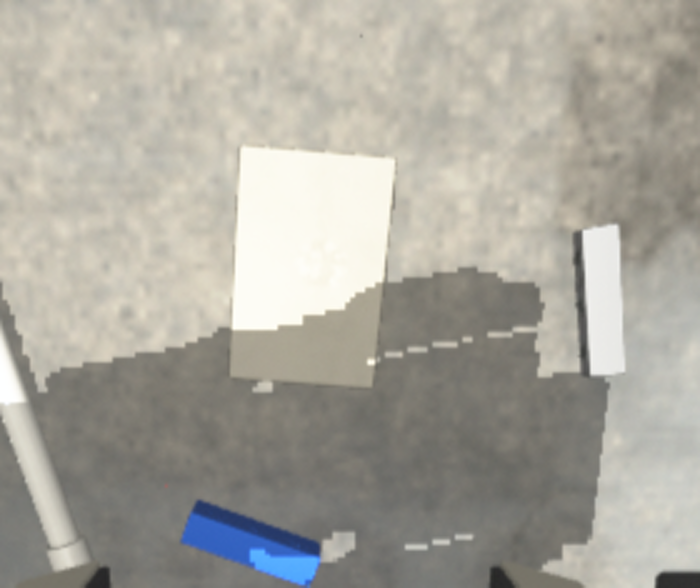

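Run:
```python
from h import *
k=np.load('k7.npy',allow_pickle=True).item()
X=unproj('wrist',np.array([(240,147),(394,158),(373,387),(230,377)])/2.5+[200,0],.008,k);m=X.mean(0);print(X.round(4),m)
for i in range(4): d=X[(i+1)%4]-X[i];print(np.degrees(np.arctan2(d[1],d[0])).round(1),np.hypot(d[0],d[1]).round(4))
for z in (.01,.02):
    Y=unproj('wrist',np.array([(603,228),(606,375)])/2.5+[200,0],z,k);print(np.hypot(*(Y[1]-Y[0])[:2]))
plan(m[0],m[1],.003,np.radians(86.8))
```

```text
[[0.4662 0.2919 0.008 ]
 [0.5227 0.2879 0.008 ]
 [0.5169 0.2043 0.008 ]
 [0.46   0.2085 0.008 ]] [0.49141827 0.24814728 0.008     ]
-4.0 0.0566
-94.0 0.0839
175.8 0.057
85.7 0.0837
0.0549140777601568
0.05294227133320785
before turn [83.0, 4.7, 127.1] roll 0.053 after turn [83.1, 0.2, 127.1] q6 0.18 t 19.47
```

>>> step_arm --commands '[{"translation": [0,0,0],"roll": 0.0693},{"translation": [27,-0.5,0],"roll": 0},{"translation": [28,-0.5,0],"roll": 0},{"translation": [28,0,10],"roll": 0},{"translation": [0,0,30],"roll": 0},{"translation": [0,0,30],"roll": 0},{"translation": [0,0,25],"roll": 0},{"translation": [0,0,18],"roll": 0},{"translation": [0,0,9],"roll": 0},{"translation": [0,0,3],"roll": 0},{"translation": [0,0,0],"roll": 0},{"translation": [0,0,0],"roll": 0}]'

```text
time: 20.47
tool_pos: [0.4919, 0.2482, 0.0062]
tool_rot: [3.14, -0.001, 1.501]
contact_force: [-0.4, -0.3, 0.3]
opening: 0.0921
grip_force: 0.0
```

Run:
```python
from h import *
s=observe();print(s['tool_pos'],s['tool_rot'],s['contact_force'])
plan(.4914,.2481,.002,1.499)
```

```text
[0.49186984 0.24818884 0.00615196] [ 3.13997319e+00 -6.15267736e-04  1.50090598e+00] [-0.4427     -0.3011794   0.29931942]
before turn [-0.1, -0.5, 4.2] roll 0.002 after turn [-0.1, -0.5, 4.2] q6 0.4 t 20.47
```

>>> step_arm --commands '[{"translation": [0,-0.5,3],"roll": 0},{"translation": [0,0,0.5],"roll": 0},{"translation": [0,0,0],"roll": 0}]'

```text
time: 20.72
tool_pos: [0.4908, 0.2481, 0.0022]
tool_rot: [3.141, -0.0, 1.501]
contact_force: [0.1, 0.1, 0.8]
opening: 0.0917
grip_force: 0.0
```

>>> step_arm --commands '[{"translation": [0,0,0],"roll": 0},{"translation": [0,0,0],"roll": 0},{"translation": [0,0,0],"roll": 0},{"translation": [0,0,0],"roll": 0},{"translation": [0,0,0],"roll": 0},{"translation": [0,0,0],"roll": 0},{"translation": [0,0,0],"roll": 0},{"translation": [0,0,0],"roll": 0},{"translation": [0,0,0],"roll": 0}]' --fingers 0.52 --grip_force 20

```text
time: 21.47
tool_pos: [0.4906, 0.248, 0.0017]
tool_rot: [3.142, 0.0, 1.502]
contact_force: [0.1, -0.7, 0.4]
opening: 0.0573
grip_force: 20.0
```

>>> step_arm --commands '[{"translation": [0,0,-15],"roll": 0},{"translation": [0,0,-30],"roll": 0},{"translation": [0,0,-35],"roll": 0},{"translation": [0,0,-35],"roll": 0},{"translation": [0,0,0],"roll": 0.115},{"translation": [0,0,0],"roll": 0.115},{"translation": [0,0,0],"roll": 0.115},{"translation": [0,0,0],"roll": 0.115},{"translation": [0,0,0],"roll": 0.115},{"translation": [0,0,0],"roll": 0.115},{"translation": [0,0,0],"roll": 0.115},{"translation": [0,0,0],"roll": 0.115},{"translation": [0,0,0],"roll": 0.115},{"translation": [0,0,0],"roll": 0.115},{"translation": [0,0,0],"roll": 0.115},{"translation": [0,0,0],"roll": 0.115},{"translation": [0,0,0],"roll": 0}]'

```text
time: 22.88
tool_pos: [0.4903, 0.2479, 0.1164]
tool_rot: [3.141, 0.001, 0.117]
contact_force: [-0.5, 0.4, -2.1]
opening: 0.0576
grip_force: 20.0
```

Run:
```python
from h import *
s=observe();print(s['tool_pos'],s['tool_rot'],s['opening'],s['grip_force'])
plan(.5706,.0013,.09,.122)
```

```text
[0.49031006 0.24790406 0.11639387] [3.14137127e+00 6.91581881e-04 1.17373388e-01] 0.05760528686562453 19.99178409576416
before turn [50.9, 254.3, 26.4] roll -0.005 after turn [49.7, 254.5, 26.4] q6 1.78 t 22.88
```

>>> step_arm --commands '[{"translation": [0,0,0],"roll": -0.005},{"translation": [7,36,0],"roll": 0},{"translation": [7,36.5,0],"roll": 0},{"translation": [7,36.5,0],"roll": 0},{"translation": [7,36.5,0],"roll": 0},{"translation": [7,36.5,0],"roll": 0},{"translation": [7,36.5,8],"roll": 0},{"translation": [7,36,8],"roll": 0},{"translation": [0,0,10],"roll": 0},{"translation": [0,0,0],"roll": 0},{"translation": [0,0,0],"roll": 0}]'

```text
time: 23.8
tool_pos: [0.5705, 0.0019, 0.09]
tool_rot: [-3.141, 0.002, 0.128]
contact_force: [0.7, 0.6, -0.5]
opening: 0.0577
grip_force: 20.0
```

Run:
```python
from h import *
im=snap('wrist','w8')
np.save('k8.npy',get_calibration('wrist'),allow_pickle=True)
cv2.imwrite('pics/w8c.png',cv2.resize(im[60:260,220:420,::-1],None,fx=3,fy=3,interpolation=cv2.INTER_CUBIC))
s=observe();print(s['time'],s['tool_pos'],s['tool_rot'],s['opening'])
plan(.5746,.0013,.0545,.122)
```

```text
23.85 [0.57085495 0.0025491  0.09065343] [-3.14114307e+00  8.39966681e-04  1.28720496e-01] 0.05790906357562203
before turn [3.6, 1.7, 36.2] roll 0.007 after turn [3.6, 1.7, 36.2] q6 1.31 t 23.85
```

View pics/w8c.png

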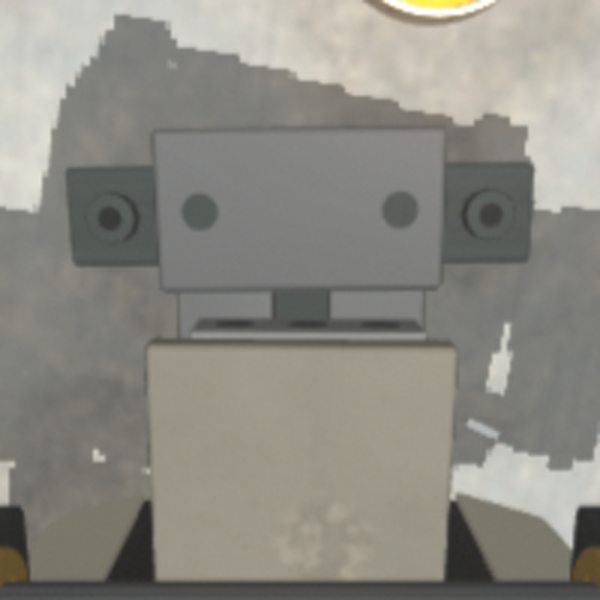

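Run:
```python
from h import *
k=np.load('k8.npy',allow_pickle=True).item()
def V(L,z):
    X=unproj('wrist',np.array(L)/3+[220,60],z,k)-[.5668,-.0005,0]; c,s=np.cos(.1222),np.sin(.1222)
    return (np.c_[c*X[:,0]+s*X[:,1],-s*X[:,0]+c*X[:,1]]*1e3).round(1).tolist()
print('blank',V([(149,347),(456,346)],.097)); print('fix',V([(160,289),(440,287)],.058),V([(155,131),(445,129)],.058))
print('par',V([(190,332),(427,332)],.052))
s=observe()['tool_pos'][:2]-[.5668,-.0005];c,n=np.cos(.1222),np.sin(.1222);print('tcp',c*s[0]+n*s[1],-n*s[0]+c*s[1])
```

```text
blank [[46.3, 31.0], [46.8, -25.4]]
fix [[52.2, 35.1], [53.0, -28.4]] [[86.2, 34.8], [86.9, -27.8]]
par [[41.3, 29.3], [41.6, -26.8]]
tcp 0.004396387720415757 0.002532076155830206
```

>>> step_arm --commands '[{"translation": [4.2,1.2,0],"roll": 0.006},{"translation": [0,0,12],"roll": 0},{"translation": [0,0,12],"roll": 0},{"translation": [0,0,8],"roll": 0},{"translation": [0,0,2],"roll": 0},{"translation": [0,0,0],"roll": 0},{"translation": [0,0,0],"roll": 0},{"translation": [0,0,0],"roll": 0}]'

```text
time: 24.52
tool_pos: [0.576, 0.0012, 0.0573]
tool_rot: [3.141, -0.001, 0.121]
contact_force: [-0.0, 0.6, -1.4]
opening: 0.0576
grip_force: 20.0
```

Run:
```python
from h import *
s=observe();print(s['tool_pos'],s['tool_rot'],s['contact_force'])
plan(.5752,.0018,.0535,.122)
```

```text
[0.57598033 0.00123767 0.05732042] [ 3.14126614e+00 -9.96408153e-04  1.20919420e-01] [-0.03675547  0.64961268 -1.44850819]
before turn [-0.7, -0.7, 3.8] roll -0.001 after turn [-0.7, -0.7, 3.8] q6 1.32 t 24.52
```

>>> step_arm --commands '[{"translation": [-0.5,-0.4,1.5],"roll": 0},{"translation": [0,0,1],"roll": 0},{"translation": [0,0,0.8],"roll": 0},{"translation": [0,0,0],"roll": 0},{"translation": [0,0,0],"roll": 0}]'

```text
time: 24.93
tool_pos: [0.5763, 0.0013, 0.0558]
tool_rot: [3.141, -0.004, 0.12]
contact_force: [-2.9, 1.7, 12.4]
opening: 0.0581
grip_force: 20.0
```

>>> step_arm --commands '[{"translation": [0,0,0],"roll": 0},{"translation": [0,0,0],"roll": 0},{"translation": [0,0,0],"roll": 0},{"translation": [0,0,0],"roll": 0},{"translation": [0,0,-15],"roll": 0},{"translation": [0,0,-30],"roll": 0},{"translation": [0,0,-30],"roll": 0},{"translation": [-25,0,-15],"roll": 0},{"translation": [-35,0,0],"roll": 0},{"translation": [-35,0,0],"roll": 0},{"translation": [-25,0,0],"roll": 0},{"translation": [0,0,0],"roll": 0},{"translation": [0,0,0],"roll": 0}]' --fingers 0.8

```text
time: 26.02
tool_pos: [0.4556, -0.0131, 0.1438]
tool_rot: [3.141, -0.001, 0.12]
contact_force: [0.7, 0.2, -0.2]
opening: 0.0735
grip_force: 0.0
```

Run:
```python
from h import *
im=snap('wrist','w9')
np.save('k9.npy',get_calibration('wrist'),allow_pickle=True)
cv2.imwrite('pics/w9c.png',cv2.resize(im[0:200,220:420,::-1],None,fx=3,fy=3,interpolation=cv2.INTER_CUBIC))
s=observe();print(s['time'],s['tool_pos'],s['tool_rot'],s['opening'])
```

```text
26.0667 [ 0.45677649 -0.0131897   0.14383056] [ 3.14106822e+00 -1.70841907e-03  1.20109968e-01] 0.0740475698852986
```

View pics/w9c.png

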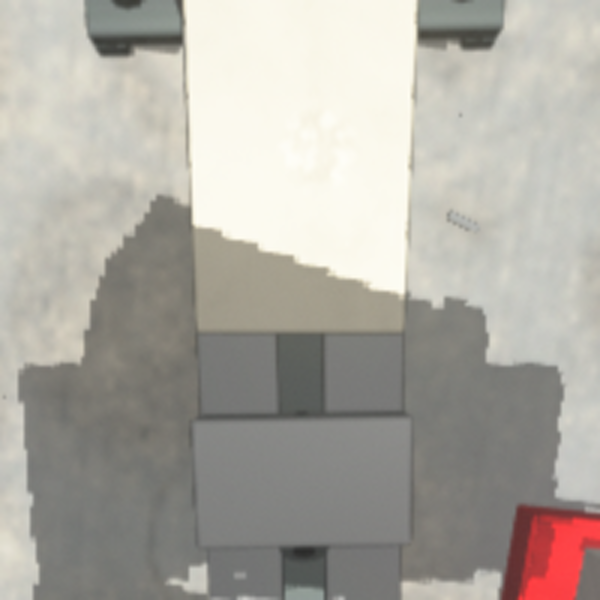

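Run:
```python
from h import *
k=np.load('k9.npy',allow_pickle=True).item()
def V(L,z):
    X=unproj('wrist',np.array(L)/3+[220,0],z,k)-[.5668,-.0005,0]; c,s=np.cos(.1222),np.sin(.1222)
    return (np.c_[c*X[:,0]+s*X[:,1],-s*X[:,0]+c*X[:,1]]*1e3).round(1).tolist()
print('near',V([(196,332),(405,331)],.06),'sides',V([(188,120),(196,332),(413,120),(405,331)],.06))
print('mov',V([(194,421),(411,418)],.058), V([(197,546),(410,545)],.058))
```

```text
near [[-31.1, 29.7], [-31.0, -27.9]] sides [[21.5, 29.9], [-31.1, 29.7], [21.3, -28.5], [-31.0, -27.9]]
mov [[-55.3, 31.4], [-54.7, -30.6]] [[-91.8, 31.8], [-91.7, -31.5]]
```

The near edge reads 2 mm too far forward, so I'm checking that the front edge isn't riding on the fixed jaw.

>>> step_arm --commands '[{"translation": [25,0,0],"roll": 0},{"translation": [35,0,0],"roll": 0},{"translation": [15,0,0],"roll": 0},{"translation": [0,0,0],"roll": 0},{"translation": [0,0,0],"roll": 0},{"translation": [0,0,0],"roll": 0}]'

```text
time: 26.57
tool_pos: [0.5299, -0.0039, 0.1427]
tool_rot: [-3.141, 0.002, 0.121]
contact_force: [-0.2, 0.4, 0.1]
opening: 0.0732
grip_force: 0.0
```

Run:
```python
from h import *
im=snap('wrist','w10')
np.save('k10.npy',get_calibration('wrist'),allow_pickle=True)
cv2.imwrite('pics/w10c.png',cv2.resize(im[30:220,230:420,::-1],None,fx=3,fy=3,interpolation=cv2.INTER_CUBIC))
s=observe();print(s['time'],s['tool_pos'],s['tool_rot'],s['opening'])
```

```text
26.6167 [ 0.5296544  -0.00395175  0.14295489] [-3.14136502e+00  1.37409331e-03  1.20589501e-01] 0.07325876518468935
```

View pics/w10c.png

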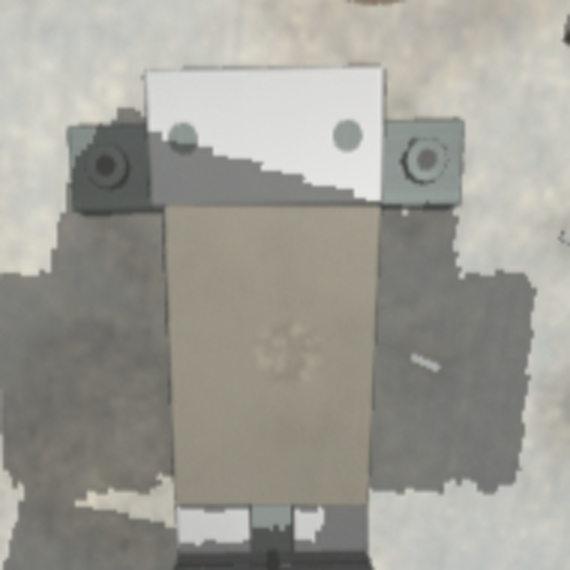

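Run:
```python
from h import *
k=np.load('k10.npy',allow_pickle=True).item()
def V(L,z):
    X=unproj('wrist',np.array(L)/3+[230,30],z,k)-[.5668,-.0005,0]; c,s=np.cos(.1222),np.sin(.1222)
    return (np.c_[c*X[:,0]+s*X[:,1],-s*X[:,0]+c*X[:,1]]*1e3).round(1).tolist()
print('jaw back',V([(146,71),(384,68)],.058),'jaw front',V([(151,206),(381,204)],.058))
for z in (.06,.066): print('blank',z,V([(165,206),(380,205),(368,503),(176,504)],z))
```

```text
jaw back [[85.2, 34.0], [85.7, -28.6]] jaw front [[51.6, 34.0], [51.9, -28.9]]
blank 0.06 [[51.4, 30.0], [51.5, -28.4], [-32.4, -27.6], [-32.6, 29.7]]
blank 0.066 [[51.0, 29.3], [51.1, -27.7], [-30.8, -26.8], [-31.0, 29.0]]
```

```bash
cat > e.py <<'E'
from h import *
def P(k,pts):
    K=np.array(k['camera_matrix']);T=np.linalg.inv(np.array(k['world_from_camera']))
    c,s=np.cos(.1222),np.sin(.1222);pts=np.array(pts)
    W=np.c_[.5668+c*pts[:,0]-s*pts[:,1],-.0005+s*pts[:,0]+c*pts[:,1],pts[:,2]]
    p=(W@T[:3,:3].T+T[:3,3])*[1,-1,-1];q=p@K.T;return q[:,:2]/q[:,2:]
def widths(name,rows,cl,cr):
    g=cv2.GaussianBlur(cv2.imread(f'pics/{name}.png'),(3,3),0).astype(float)
    out=[]
    for r in rows:
        e=[]
        for (a,b) in (cl,cr):
            d=np.abs(np.diff(g[r-1:r+2,a:b].mean(0),axis=0)).sum(1);i=d.argmax()
            w=d[max(0,i-2):i+3];e.append(a+.5+(w*np.arange(max(0,i-2),i+3)[:len(w)]).sum()/w.sum())
        out.append((r,round(e[0],2),round(e[1],2),round(e[1]-e[0],2)))
    return out
E
python3 - <<'E'
from e import *
k=np.load('k10.npy',allow_pickle=True).item()
W=widths('w10',range(104,196,10),(278,296),(345,364))
w=np.array(W);print(W);p=np.polyfit(w[:,0],w[:,3],1);f=lambda r:np.polyval(p,r)
print('ratio',f(99)/f(197))
for h in (0,.006,.008):
    y=.0010
    q=P(k,[(.052,y+.029,.06+h),(.052,y-.029,.06+h),(-.033,y+.029,.06-.0),(-.033,y-.029,.06-.0)])
    print(h,q.round(1).tolist(),(q[1,0]-q[0,0])/(q[3,0]-q[2,0]))
print('jaw',P(k,[(.052,.033,.058),(.052,-.031,.058),(.087,.033,.058),(.087,-.031,.058)]).round(1).tolist())
E
```

```text
[(104, np.float64(285.03), np.float64(355.9), np.float64(70.87)), (114, np.float64(285.19), np.float64(355.28), np.float64(70.09)), (124, np.float64(285.7), np.float64(355.04), np.float64(69.34)), (134, np.float64(286.07), np.float64(354.39), np.float64(68.33)), (144, np.float64(286.44), np.float64(354.18), np.float64(67.75)), (154, np.float64(286.78), np.float64(353.43), np.float64(66.65)), (164, np.float64(286.84), np.float64(353.28), np.float64(66.44)), (174, np.float64(287.6), np.float64(352.62), np.float64(65.02)), (184, np.float64(287.76), np.float64(352.32), np.float64(64.55)), (194, np.float64(287.45), np.float64(352.48), np.float64(65.03))]
ratio 1.1112256717130535
0 [[284.9, 97.9], [356.2, 97.7], [288.3, 198.4], [353.1, 198.3]] 1.0985149306016397
0.006 [[284.0, 97.3], [357.1, 97.1], [288.3, 198.4], [353.1, 198.3]] 1.1271087030659306
0.008 [[283.7, 97.1], [357.4, 96.9], [288.3, 198.4], [353.1, 198.3]] 1.1369736473982734
jaw [[281.6, 98.1], [359.5, 97.9], [279.9, 51.1], [361.1, 50.8]]
```

Run:
```python
from h import *
plan(.5759,.0015,.0555,.122)
```

```text
before turn [46.6, 0.2, 87.5] roll -0.001 after turn [46.6, 0.2, 87.5] q6 1.3 t 26.62
```

>>> step_arm --commands '[{"translation": [23,0,0],"roll": 0},{"translation": [23.5,0,0],"roll": 0},{"translation": [0,0,20],"roll": 0},{"translation": [0,0,30],"roll": 0},{"translation": [0,0,25],"roll": 0},{"translation": [0,0,9],"roll": 0},{"translation": [0,0,3],"roll": 0},{"translation": [0,0,0],"roll": 0},{"translation": [0,0,0],"roll": 0}]'

```text
time: 27.37
tool_pos: [0.5774, 0.0014, 0.0579]
tool_rot: [3.141, -0.002, 0.12]
contact_force: [0.0, -1.2, 0.3]
opening: 0.0735
grip_force: 0.0
```

>>> step_arm --commands '[{"translation": [0,0,0],"roll": 0},{"translation": [0,0,0],"roll": 0},{"translation": [0,0,0],"roll": 0},{"translation": [0,0,0],"roll": 0},{"translation": [0,0,0],"roll": 0},{"translation": [0,0,0],"roll": 0},{"translation": [0,0,0],"roll": 0}]' --fingers 0.52 --grip_force 15

```text
time: 27.95
tool_pos: [0.5771, 0.0015, 0.0574]
tool_rot: [3.141, -0.002, 0.121]
contact_force: [-0.3, 0.3, 6.7]
opening: 0.0572
grip_force: 15.0
```

>>> step_arm --commands '[{"translation": [0,0,-3],"roll": 0},{"translation": [0,0,-3],"roll": 0},{"translation": [-2,0,0],"roll": 0},{"translation": [-2,0,0],"roll": 0},{"translation": [0,0,0],"roll": 0},{"translation": [0,0,0],"roll": 0},{"translation": [0,0,2],"roll": 0},{"translation": [0,0,2],"roll": 0},{"translation": [0,0,0],"roll": 0},{"translation": [0,0,0],"roll": 0},{"translation": [0,0,0],"roll": 0}]'

```text
time: 28.87
tool_pos: [0.5726, 0.0011, 0.0583]
tool_rot: [3.142, 0.0, 0.121]
contact_force: [-0.3, -0.0, -1.0]
opening: 0.0574
grip_force: 15.0
```

Now lowering in small steps until contact.

>>> step_arm --commands '[{"translation": [0,0,1],"roll": 0},{"translation": [0,0,0],"roll": 0},{"translation": [0,0,0],"roll": 0}]'

```text
time: 29.12
tool_pos: [0.5726, 0.0011, 0.0574]
tool_rot: [3.142, 0.0, 0.121]
contact_force: [0.2, -0.3, -1.7]
opening: 0.0579
grip_force: 15.0
```

>>> step_arm --commands '[{"translation": [0,0,1],"roll": 0},{"translation": [0,0,0],"roll": 0},{"translation": [0,0,0],"roll": 0}]'

```text
time: 29.37
tool_pos: [0.5727, 0.0011, 0.0566]
tool_rot: [3.141, -0.0, 0.12]
contact_force: [-0.2, 0.1, -0.2]
opening: 0.0576
grip_force: 15.0
```

>>> step_arm --commands '[{"translation": [0,0,0.5],"roll": 0},{"translation": [0,0,0],"roll": 0},{"translation": [0,0,0],"roll": 0}]'

```text
time: 29.62
tool_pos: [0.5727, 0.0011, 0.0561]
tool_rot: [3.141, -0.0, 0.121]
contact_force: [-0.4, 1.0, 0.8]
opening: 0.0575
grip_force: 15.0
```

>>> step_arm --commands '[{"translation": [0,0,0.7],"roll": 0},{"translation": [0,0,0],"roll": 0},{"translation": [0,0,0],"roll": 0}]'

```text
time: 29.87
tool_pos: [0.5726, 0.0011, 0.0552]
tool_rot: [3.141, -0.0, 0.121]
contact_force: [0.6, 0.3, 1.5]
opening: 0.0575
grip_force: 15.0
```

>>> step_arm --commands '[{"translation": [0,0,0.7],"roll": 0},{"translation": [0,0,0],"roll": 0},{"translation": [0,0,0],"roll": 0}]'

```text
time: 30.12
tool_pos: [0.5728, 0.0011, 0.0548]
tool_rot: [3.141, -0.001, 0.121]
contact_force: [0.1, -0.1, 3.3]
opening: 0.0579
grip_force: 15.0
```

>>> step_arm --commands '[{"translation": [0,0,0],"roll": 0},{"translation": [0,0,0],"roll": 0},{"translation": [0,0,0],"roll": 0},{"translation": [0,0,0],"roll": 0},{"translation": [0,0,-15],"roll": 0},{"translation": [0,0,-30],"roll": 0},{"translation": [0,0,-30],"roll": 0},{"translation": [-20,0,-12],"roll": 0},{"translation": [-23,0,0],"roll": 0},{"translation": [0,0,0],"roll": 0},{"translation": [0,0,0],"roll": 0},{"translation": [0,0,0],"roll": 0}]' --fingers 0.8

```text
time: 31.12
tool_pos: [0.5304, -0.0041, 0.1415]
tool_rot: [3.141, -0.0, 0.12]
contact_force: [0.5, -0.2, -0.3]
opening: 0.0734
grip_force: 0.0
```

Run:
```python
from h import *
im=snap('wrist','w11')
np.save('k11.npy',get_calibration('wrist'),allow_pickle=True)
cv2.imwrite('pics/w11c.png',cv2.resize(im[30:220,230:420,::-1],None,fx=3,fy=3,interpolation=cv2.INTER_CUBIC))
from e import *
w=np.array(widths('w11',range(110,196,5),(278,296),(345,364)));p=np.polyfit(w[:,0],w[:,3],1);print(p,np.polyval(p,[99,104,197]))
s=observe();print(s['time'],s['tool_pos'],s['tool_rot'],s['opening'])
```

```text
[-4.34200206e-02  7.35621087e+01] [69.26352666 69.04642656 65.00836464]
31.1667 [ 0.53054235 -0.00408347  0.14129631] [ 3.14148399e+00 -3.24643326e-04  1.20441931e-01] 0.07351026058897438
```

View pics/w11c.png

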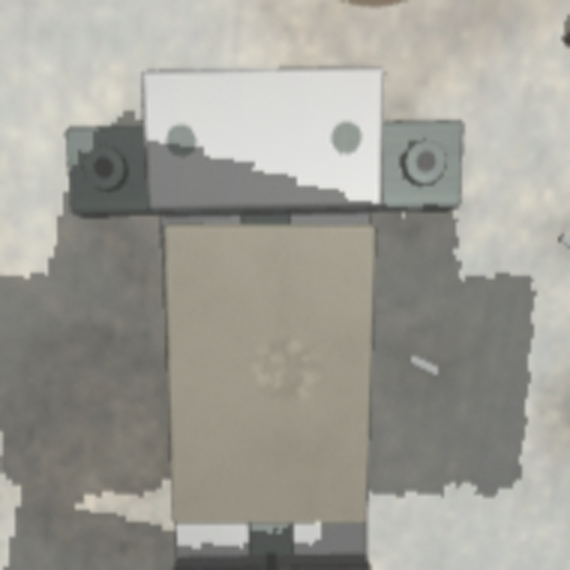

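Now the blank lies flat on both parallels with a gap of a few mm to the fixed jaw (crop rows 207–226). Next is pushing the jaw.

Run:
```python
from h import *
plan(.4476,-.0142,.039,.122)
```

```text
before turn [-83.6, 0.1, 102.3] roll -0.002 after turn [-83.6, -0.1, 102.3] q6 1.3 t 31.17
```

>>> step_arm --commands '[{"translation": [-28,0,0],"roll": 0},{"translation": [-28,0,0],"roll": 0},{"translation": [-27.5,0,0],"roll": -0.002},{"translation": [0,0,0],"roll": 0},{"translation": [0,0,0],"roll": 0},{"translation": [0,0,0],"roll": 0},{"translation": [0,0,0],"roll": 0},{"translation": [0,0,0],"roll": 0},{"translation": [0,0,0],"roll": 0},{"translation": [0,0,0],"roll": 0},{"translation": [0,0,20],"roll": 0},{"translation": [0,0,30],"roll": 0},{"translation": [0,0,25],"roll": 0},{"translation": [0,0,15],"roll": 0},{"translation": [0,0,8],"roll": 0},{"translation": [0,0,4],"roll": 0},{"translation": [0,0,0],"roll": 0},{"translation": [0,0,0],"roll": 0}]' --fingers 0

```text
time: 32.67
tool_pos: [0.4476, -0.0142, 0.0401]
tool_rot: [3.141, -0.001, 0.123]
contact_force: [-0.4, 0.5, 1.2]
opening: 0.0004
grip_force: 0.0
```

>>> step_arm --commands '[{"translation": [3,0,0],"roll": 0},{"translation": [3,0,0],"roll": 0},{"translation": [3,0,0],"roll": 0},{"translation": [3,0,0],"roll": 0},{"translation": [3,0,0],"roll": 0},{"translation": [0,0,0],"roll": 0},{"translation": [0,0,0],"roll": 0}]'

```text
time: 33.25
tool_pos: [0.462, -0.0122, 0.0395]
tool_rot: [3.141, -0.0, 0.123]
contact_force: [0.1, 0.5, -0.1]
opening: 0.0005
grip_force: 0.0
```

>>> step_arm --commands '[{"translation": [2,0,0],"roll": 0},{"translation": [2,0,0],"roll": 0},{"translation": [2,0,0],"roll": 0},{"translation": [2,0,0],"roll": 0},{"translation": [2,0,0],"roll": 0},{"translation": [2,0,0],"roll": 0},{"translation": [2,0,0],"roll": 0},{"translation": [2,0,0],"roll": 0}]'

```text
time: 33.92
tool_pos: [0.4776, -0.0101, 0.0393]
tool_rot: [-3.141, 0.001, 0.123]
contact_force: [-4.6, -0.1, -0.2]
opening: 0.0002
grip_force: 2.0
```

>>> step_arm --commands '[{"translation": [1,0,0],"roll": 0},{"translation": [1,0,0],"roll": 0},{"translation": [1,0,0],"roll": 0},{"translation": [1,0,0],"roll": 0},{"translation": [0,0,0],"roll": 0}]'

```text
time: 34.33
tool_pos: [0.4819, -0.0099, 0.0395]
tool_rot: [3.141, -0.0, 0.123]
contact_force: [-4.2, 0.4, -0.1]
opening: 0.0009
grip_force: 1.8
```

>>> step_arm --commands '[{"translation": [0.8,0,0],"roll": 0},{"translation": [0.8,0,0],"roll": 0},{"translation": [0.8,0,0],"roll": 0},{"translation": [0.6,0,0],"roll": 0},{"translation": [0,0,0],"roll": 0}]'

```text
time: 34.75
tool_pos: [0.4846, -0.0095, 0.0395]
tool_rot: [3.142, 0.001, 0.123]
contact_force: [-4.4, 0.1, -0.5]
opening: 0.0003
grip_force: 2.4
```

>>> step_arm --commands '[{"translation": [0.6,0,0],"roll": 0},{"translation": [0.6,0,0],"roll": 0},{"translation": [0,0,0],"roll": 0}]'

```text
time: 35.0
tool_pos: [0.4846, -0.0095, 0.0394]
tool_rot: [-3.141, 0.003, 0.123]
contact_force: [-9.3, -1.9, 2.7]
opening: 0.0002
grip_force: 4.5
```

>>> step_arm --commands '[{"translation": [0.5,0,0],"roll": 0},{"translation": [0.5,0,0],"roll": 0},{"translation": [0,0,0],"roll": 0}]'

```text
time: 35.25
tool_pos: [0.4846, -0.0094, 0.0393]
tool_rot: [-3.141, 0.005, 0.123]
contact_force: [-11.7, -3.5, 4.3]
opening: 0.0005
grip_force: 5.9
```

>>> step_arm --commands '[{"translation": [0.7,0,0],"roll": 0},{"translation": [0.7,0,0],"roll": 0},{"translation": [0,0,0],"roll": 0},{"translation": [0,0,0],"roll": 0}]'

```text
time: 35.58
tool_pos: [0.4846, -0.0092, 0.039]
tool_rot: [-3.141, 0.008, 0.123]
contact_force: [-16.2, -3.1, 6.0]
opening: 0.0004
grip_force: 7.8
```

>>> step_arm --commands '[{"translation": [-8,0,0],"roll": 0},{"translation": [-12,0,0],"roll": 0},{"translation": [0,0,-25],"roll": 0},{"translation": [0,0,-35],"roll": 0},{"translation": [0,0,-40],"roll": 0},{"translation": [30,0,0],"roll": 0},{"translation": [35,0,0],"roll": 0},{"translation": [0,0,0],"roll": 0},{"translation": [0,0,0],"roll": 0},{"translation": [0,0,0],"roll": 0}]'

```text
time: 36.42
tool_pos: [0.533, -0.0036, 0.1394]
tool_rot: [3.141, -0.001, 0.123]
contact_force: [-0.4, -0.9, -0.3]
opening: 0.0002
grip_force: 0.0
```

Run:
```python
from h import *
im=snap('wrist','w12')
np.save('k12.npy',get_calibration('wrist'),allow_pickle=True)
cv2.imwrite('pics/w12c.png',cv2.resize(im[30:230,220:430,::-1],None,fx=2.9,fy=2.9,interpolation=cv2.INTER_CUBIC))
s=observe();print(s['time'],s['tool_pos'],s['tool_rot'],s['opening'])
```

```text
36.4667 [ 0.53248057 -0.00359024  0.13930887] [3.14153919e+00 3.88603495e-05 1.22364685e-01] 0.00018903312542117103
```

View pics/w12c.png

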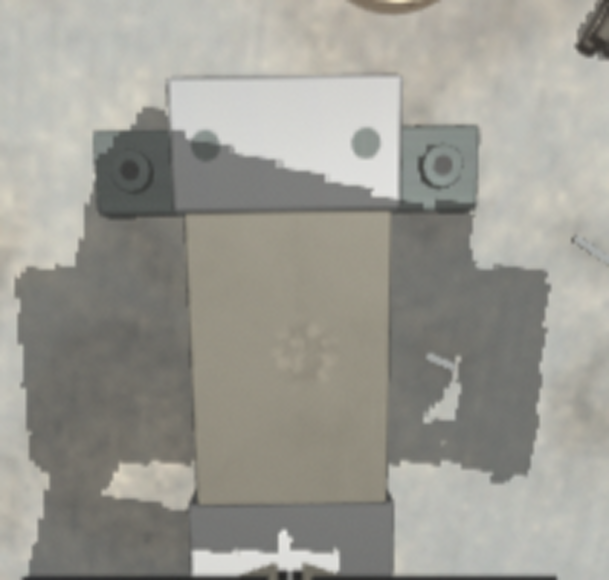

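The blank fills the jaws: its front edge meets the fixed jaw at row 211 and the moving jaw at row 503. It lies flat and square. Last numeric check, then hand in.

Run:
```python
from e import *
k=np.load('k12.npy',allow_pickle=True).item()
X=unproj('wrist',np.array([(187,212),(390,210),(387,503),(197,504)])/2.9+[220,30],.06,k)-[.5668,-.0005,0];c,s=np.cos(.1222),np.sin(.1222)
print((np.c_[c*X[:,0]+s*X[:,1],-s*X[:,0]+c*X[:,1]]*1e3).round(1).tolist())
w=np.array(widths('w12',range(108,196,5),(278,296),(345,364)));p=np.polyfit(w[:,0],w[:,3],1);print(np.polyval(p,[99,104,197]))
for c in('top','scene'):
  read_camera(c)
  for n in ['block_mid','blank_mid','par_a_mid','par_low_mid','par_high_mid','jaw_back']:
    print(c,n,[(np.round(d['at'],3).tolist(),round(d['confidence'],2)) for d in search_frame(c,n)])
```

```text
[[50.7, 30.2], [51.1, -26.2], [-33.7, -28.0], [-34.0, 30.0]]
[69.46180117 69.29566082 66.20545029]
top block_mid [([0.454, -0.132, 0.034], 0.55), ([0.454, -0.254, 0.032], 0.18)]
top blank_mid []
top par_a_mid [([0.533, -0.234, 0.022], 0.68)]
top par_low_mid []
top par_high_mid [([0.452, -0.253, 0.033], 0.56)]
top jaw_back [([0.506, -0.008, 0.054], 0.63), ([0.453, -0.253, 0.03], 0.16)]
scene block_mid [([0.467, -0.134, 0.027], 0.76)]
scene blank_mid [([0.576, -0.002, 0.063], 0.76), ([0.604, 0.232, 0.009], 0.75), ([0.514, -0.016, 0.059], 0.72), ([0.457, -0.256, 0.02], 0.63)]
scene par_a_mid [([0.538, -0.234, 0.02], 0.7)]
scene par_low_mid [([0.605, 0.231, 0.008], 0.48)]
scene par_high_mid [([0.46, -0.256, 0.02], 0.49)]
scene jaw_back [([0.512, -0.012, 0.057], 0.87)]
```

Block is in the box at the right height (top at about 0.03 m), and the blank is held between the jaws.

```bash
python3 -c "
from cell import *
print(hand_in())"
```

```text
the job is handed in; nothing more can be done
None
```

I handed the job in at about 37 s of the 115 s allowed, and the hand-in returned no verdict: camera measurements put the block in the red box, and the blank flat on the two matched parallels, held square between the jaws.

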